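# Sort three swapped kendama parts back onto their own pads

## Task

The three kendama parts stand on one another's pads: put the green ball on the large round pad, the oak sarado on the square pad and the beech plug on the oblong pad, each centred over the pad's hole, the sarado and plug upright and the same way up as now. Park a part by itself on the small empty spare ring on the way, since the finished parts must never be put down on the bare steel counter or topple over. Leave the wax tin, the scraper and the ken among the pads where they lie.

Things in the scene. Friction and masses are not known exactly. Their poses are not given: they have to be found in the camera images.
- tama_center (a point): The green ball (tama), 60 mm diameter, about 75 g, painted green; it starts on the square pad, sunk 2 mm into the hole (which keeps it from rolling), its centre 48 mm above the counter. This point is its centre; its axes turn with the ball. A like ball lies in the tin bin at the right edge and others on the drying rack at the back: not part of the job.
- sarado_center (a point): The oak sarado, a turned wooden spool 62 mm tall, about 50 g, standing upright on the oblong pad: wide foot 46 mm across below, straight waist 32 mm across from 18 to 46 mm above its foot, top cup 40 mm across. This point is on its axis, half-way up (31 mm above its foot, 51 mm above the counter); z along its axis, up.
- plug_center (a point): The beech dowel turning plug, 80 mm tall, about 60 g, standing upright on the round pad: foot collar 42 mm across and 16 mm high, above it a plain shank 30 mm across. This point is on its axis, half-way up (40 mm above its foot, 60 mm above the counter); z along its axis, up.
- round_top (a point): The large round pad, 96 mm diameter, home of the green ball. It is fixed, of black rubber, 20 mm thick, with a plain vertical 22 mm hole in its centre; every part can rest on it over the hole. This point is the centre of the hole, level with the top face, 20 mm above the counter; z up.
- square_top (a point): The square pad, 84 x 84 mm, home of the sarado. It is fixed, of black rubber, 20 mm thick, with a plain vertical 22 mm hole in its centre; every part can rest on it over the hole. This point is the centre of the hole, level with the top face, 20 mm above the counter; z up. x and y along its sides.
- oblong_top (a point): The oblong pad, 64 mm (its x) by 120 mm (its y), home of the plug. It is fixed, of black rubber, 20 mm thick, with a plain vertical 22 mm hole in its centre; every part can rest on it over the hole. This point is the centre of the hole, level with the top face, 20 mm above the counter; z up.
- spare_top (a point): The small spare ring, 64 mm diameter, empty at the start: the free spot. It is fixed, of black rubber, 20 mm thick, with a plain vertical 22 mm hole in its centre; every part can rest on it over the hole. This point is the centre of the hole, level with the top face, 20 mm above the counter; z up.
- wax_tin: Bystander: a flat round metal tin, 62 mm diameter, 24 mm high, loose. Origin at the centre of its underside, z up.
- scraper: Bystander: a flat steel cabinet scraper, 125 mm (its x) by 60 mm (its y), 3 mm thick, loose. Origin at the centre of its underside, z up.
- ken: Bystander: a turned wooden kendama handle (ken) lying on the counter, 150 mm long (its x, pointed end to +x), up to 28 mm thick, loose. Origin under its middle, z up.
Things that resemble listed ones, but are neither listed nor needed, are in the scene too. Leave any purple look-alike of the part that bears square_top alone. Leave any red look-alike of the part that bears tama_center alone.

How it is judged (in metres and radians):
On the way:
1. one of the three parts stands released on the spare ring (((horizontal distance between tama_center and spare_top below 0.008 m and height (world z) of tama_center between 0.0429 and 0.0529 m and linear speed of tama below 0.02 m/s and contact force between the fingers and tama below 0.1 N) or (horizontal distance between sarado_center and spare_top below 0.012 m and height (world z) of sarado_center between 0.046 and 0.056 m and linear speed of sarado below 0.02 m/s and contact force between the fingers and sarado below 0.1 N and angle between sarado_center's own z axis and vertical below 0.15 rad) or (horizontal distance between plug_center and spare_top below 0.012 m and height (world z) of plug_center between 0.055 and 0.065 m and linear speed of plug below 0.02 m/s and contact force between the fingers and plug below 0.1 N and angle between plug_center's own z axis and vertical below 0.15 rad))), for 0.2 s.
At the end, for the whole second after the job is handed in: The ball's centre is within 8 mm of the round pad's centre, the sarado within 12 mm of the square pad's and the plug within 12 mm of the oblong pad's, each resting on its pad (height within 5 mm), sarado and plug upright within 0.15 rad and the same way up as at the start, all released and at rest (horizontal distance between tama_center and round_top below 0.008 m and height (world z) of tama_center between 0.0429 and 0.0529 m and linear speed of each of tama, sarado, plug below 0.02 m/s and contact force between the fingers and tama below 0.1 N and horizontal distance between sarado_center and square_top below 0.012 m and height (world z) of sarado_center between 0.046 and 0.056 m and contact force between the fingers and sarado below 0.1 N and angle between each of sarado_center, plug_center's own z axis and vertical below 0.15 rad and horizontal distance between plug_center and oblong_top below 0.012 m and height (world z) of plug_center between 0.055 and 0.065 m and contact force between the fingers and plug below 0.1 N); the robot touches nothing.
It fails at once if the tama is down on the counter or knocked over (height (world z) of tama_center below 0.038 m).
It fails at once if the sarado is down on the counter or knocked over (height (world z) of sarado_center below 0.037 m or angle between sarado_center's own z axis and vertical above 0.8 rad).
It fails at once if the plug is down on the counter or knocked over (height (world z) of plug_center below 0.044 m or angle between plug_center's own z axis and vertical above 0.8 rad).
It fails at once if the wax tin, the scraper or the ken is moved more than 20 mm (distance of any of wax_tin, scraper, ken from where it was at the start of the episode above 0.02 m).
It also fails if it takes over 112 s, if anything falls off the work surface, if the arm or the gripper's body presses on something with over 40 N, if the wrist force passes 120 N, or if a joint passes its speed limit or range.

## Robot

A 6-joint arm with a two-finger parallel gripper is mounted at the origin on the work surface. World frame = base frame: x ahead of the robot, y to its left, z up, the work surface at z = 0. Lengths are in m, angles in degrees, forces in N, time in s.
With the tool pointing down it reaches from about 0.4 to 0.825 m from the base axis. Payload 7 kg.
Tool frame: the origin (TCP) lies midway between the tips of the shut fingers; the grasp point (between the pads) lies r.hold_point_z behind it (r.hold_point_z is the distance from the TCP to the grasp point, in m); z points along the fingers, x is the direction in which the jaws open and shut, and the axes are right-handed (so a half turn about z gives the same grasp; the last joint's range is limited). The gripper opens to 88 mm and grips with 3 to 60 N. Pads are 19 mm wide; open, the fingers measure 130 mm over their backs; the gripper's body (78 mm by 193 mm) begins 47 mm behind the grasp point.
Start: joints at [93.283, 20.546, 0.682, 0, -70.136, -16.507], TCP at [0.154, 0.657, 0.227] pointing down, gripper open.
Joint ranges: [-176.03, 176.03], [-82.01, 121.73], [-58.28, 71.71], [-173.87, 95.51], [-174.79, -0.11], [-173.66, 173.66]. Speed limits (degrees/s): [136.94, 136.94, 172.46, 180, 180, 180].

## Interface

Orientations are given as [roll, pitch, yaw] about the fixed x, y, z axes, in that order (R = Rz(yaw) Ry(pitch) Rx(roll)).
In Python, from plant import get_state, viewer, close_job, r gives the robot as it stands.
- The arm moves only by the tool apply_moves, never from a script. Its argument "plan" is a list of rows, each a list of 3 entries, a list of its own where there are three numbers: the closure in counts, from 0 (fully open) to 255 (shut), then the shift along the tool's x, y, z in units of 50 mm (1.0 is 50 mm), then the turn about the tool's z in units of 6 degrees (1.0 is 6 degrees). A call has 1 to 12 rows; each row shifts and turns the commanded pose from where the row before left it, along the tool's axes as they then stand; what a row does not reach is not made up. A row lasts 1/8 s, in which the tool goes at most 62.5 mm and 10.7 degrees, less where a joint would pass 70% of its speed; a pose out of reach is approached as far as the arm can. A call is refused whole if a number of a shift passes 1 or a number of a turn 1, either way. A call with a gripper value outside its range is refused whole. The fingers move at their own pace and stop on an object; "squeeze" is the grip in N (left out, the last holds). Time passes only in rows, so rows that do not move let the fingers close. It gives the time, the measured TCP pose, the force and the opening at its end, in the units of the state.
- get_state(): the state, without advancing time (a new reading comes with each control period).
- viewer.capture(name): name is "side" or "top"; returns a dict with "frame" (400x640x3 uint8, blue, green, red), "K" (3x3 intrinsics, pixels), "R" (3x3) and "t" (3): a world point X has camera coordinates R X + t. Camera axes: x right, y down, z forward; pixel columns grow to the right and rows downward; lengths in m; the calibration is good to about 2 mm. A picture is of the moment at which its call begins. There is no depth.
- close_job(): hands the job in, once; it reports no verdict.
The state is a dict: "time_s": time; "joints": joint angles; "qd": joint speeds; "joint_torque": joint torques, N m; "tcp_pos": TCP position; "eef_rot": TCP orientation; "contact_force": force on the tool from outside, world axes, zero at the start; "moment": the same for the moment, N m; "gripper_width": finger opening in m.
Only numpy, scipy, OpenCV 4.12 (cv2) and the standard library are available. Lean on these libraries where they do the work, as an engineer would, in place of code of your own. Each camera call takes 0.05 s, during which the arm holds its last target.

## Working session

There is one attempt and no reset: what is moved stays moved. The work goes in short steps, Python scripts to look and compute and a tool call to move; the robot and the scene stay as the last step left them, time stands still between calls to the robot, and variables do not carry over. Pictures are saved under pics/ and viewed, and the job is handed in when it is done.

Besides the shell and the picture viewer there is one more tool, called after "Emit:" by a JSON object that holds its "name" and its "arguments". apply_moves: Moves the arm, as the interface text tells. Its arguments: {"type":"object","properties":{"plan":{"type":"array","items":{"type":"array"}},"squeeze":{"type":"number"}},"required":["plan"]}

```bash
mkdir -p pics; ls; python3 - <<'E'
from plant import get_state, viewer, r
import cv2
print(r.hold_point_z, get_state())
for n in ("side","top"):
    c=viewer.capture(n); cv2.imwrite(f"pics/{n}0.png",c["frame"]); print(n,c["K"].tolist(),c["R"].tolist(),c["t"].tolist())
E
```

```text
pics
0.0188 {'time_s': 0.0, 'joints': array([ 9.32817895e+01,  2.05905561e+01,  6.34311279e-01, -2.17159028e-02,
       -7.01357661e+01, -1.65061623e+01]), 'qd': array([-0.08521642, -0.05628967, -0.04754693,  0.05051569, -0.01247175,
       -0.09169299]), 'joint_torque': array([-2.09575366e-03, -5.82708871e+01,  2.93062609e+01,  6.99722975e+00,
        6.91663125e-03, -1.56422452e-04]), 'tcp_pos': array([0.15432913, 0.65661733, 0.22563167]), 'eef_rot': array([-1.79993428e+02, -9.40197360e-02, -1.03231773e+02]), 'contact_force': array([-0.56719479, -0.43369885,  0.27348526]), 'moment': array([ 0.00047369, -0.02616764, -0.04828844]), 'gripper_width': 0.08771023280812443}
side [[405.9174602054228, 0.0, 319.13937184457404], [0.0, 405.9174602054228, 202.15685883409031], [0.0, 0.0, 1.0]] [[0.6838575060687746, -0.7293376900963642, -0.020135669800018255], [-0.34479681500434256, -0.29872811092572166, -0.8898745260460098], [0.6430039407004106, 0.6154900889109827, -0.45576077353815103]] [-0.31414782331494845, 0.2495167906426552, 0.45980457544673436]
top [[402.26598743448596, 0.0, 318.29263882991165], [0.0, 402.26598743448596, 196.0194184910798], [0.0, 0.0, 1.0]] [[0.003257377021026474, -0.999889142230242, -0.014529031110638815], [-0.9967273044188842, -0.0020728439118084478, -0.08081079101198275], [0.08077171609423665, 0.014744713228418535, -0.9966235614869857]] [0.0008629726566080011, 0.49058623451642536, 0.8253163475231654]
```

View pics/side0.png

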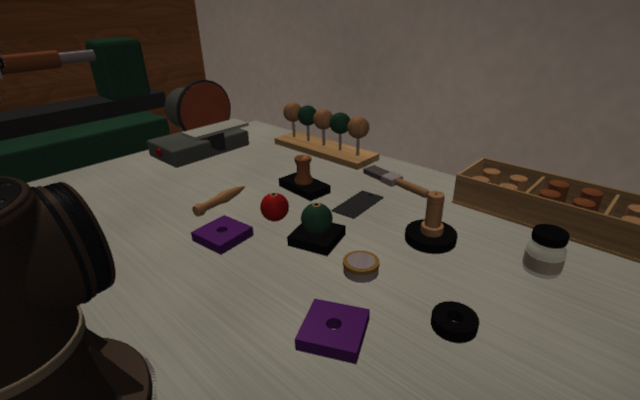

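View pics/top0.png

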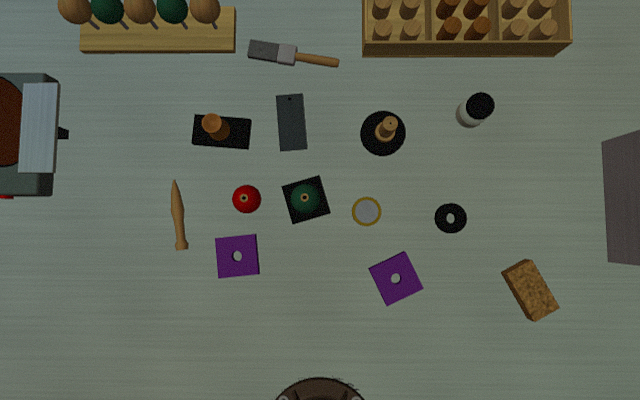

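Candidates in the top view:
- **Ball:** green at (305,197) on the black square pad. Look-alikes are red (247,199), the rack balls (107,8) and (172,8), and whatever is in the bin.
- **Square pad:** black at (305,199). Look-alikes are purple, (237,256) and (396,278).
- **Sarado:** (213,125) on the oblong pad. Look-alikes are the turned pieces in the box (450,15).
- **Plug:** (387,128) on the round pad.
- **Spare ring:** (450,218).

I choose the ones in black or green on the pads, and will check them in a close crop.

```bash
cat > h.py <<'E'
import numpy as np, cv2
from plant import get_state, viewer, r
def ray(c,uv,z):
    d=c["R"].T@np.linalg.solve(c["K"],np.array([uv[0],uv[1],1.])); o=-c["R"].T@c["t"]
    return (o+d*(z-o[2])/d[2])
def proj(c,X):
    p=c["K"]@(c["R"]@np.asarray(X,float)+c["t"]); return p[:2]/p[2]
def two(a,ua,b,ub):
    A=[];B=[]
    for c,u in((a,ua),(b,ub)):
        d=c["R"].T@np.linalg.solve(c["K"],np.array([u[0],u[1],1.]));d/=np.linalg.norm(d);o=-np.asarray(c["R"]).T@c["t"]
        P=np.eye(3)-np.outer(d,d);A.append(P);B.append(P@o)
    return np.linalg.lstsq(np.vstack(A),np.hstack(B),rcond=None)[0]
E
python3 - <<'E'
from h import *
c=viewer.capture("top");f=c["frame"]; s=viewer.capture("side")
print("camtop",-c["R"].T@c["t"],"side",-s["R"].T@s["t"])
g=np.clip(f.astype(float)*1.8,0,255).astype(np.uint8)
cv2.imwrite("pics/c1.png",cv2.resize(g[85:255,170:490],None,fx=2.5,fy=2.5,interpolation=cv2.INTER_CUBIC))
g=np.clip(s["frame"].astype(float)*2,0,255).astype(np.uint8)
cv2.imwrite("pics/c2.png",cv2.resize(g[140:350,180:490],None,fx=2.5,fy=2.5,interpolation=cv2.INTER_CUBIC))
m=(f.max(2)<50).astype(np.uint8)
n,l,st,ce=cv2.connectedComponentsWithStats(m)
for i in range(1,n):
    if st[i,4]>150: print(st[i],ce[i])
for p in [(222,131),(305,199),(383,133),(368,210),(291,122),(450,218)]: print(p,f[p[1],p[0]])
E
```

```text
camtop [ 0.42231567 -0.01028927  0.86218692] side [ 0.00520879 -0.43758733  0.42527395]
[ 68   0  61  29 684] [106.80555556  12.88450292]
[157   0  31  29 533] [174.17073171  11.79737336]
[436   2  21  17 176] [445.94886364  10.97159091]
[464   2  22  17 181] [474.0441989   11.03314917]
[  0  76  22  92 788] [  9.72461929 121.33248731]
[466  92  28  28 591] [479.56852792 105.56852792]
[ 276   94   31   57 1432] [291.0027933  122.08868715]
[ 360  111   45   45 1146] [380.92321117 134.52181501]
[ 192  114   59   35 1337] [223.34629768 132.98803291]
[  7 173  46  25 413] [ 41.12590799 185.42857143]
[ 282  175   48   49 1308] [306.47553517 199.90672783]
[435 203  32  30 688] [450.25145349 217.75      ]
[276 377  88  23 749] [319.98931909 389.95594126]
(222, 131) [ 9 29 49]
(305, 199) [38 70 89]
(383, 133) [19 37 53]
(368, 210) [100 103  98]
(291, 122) [38 39 38]
(450, 218) [ 96 108  97]
```

View pics/c1.png

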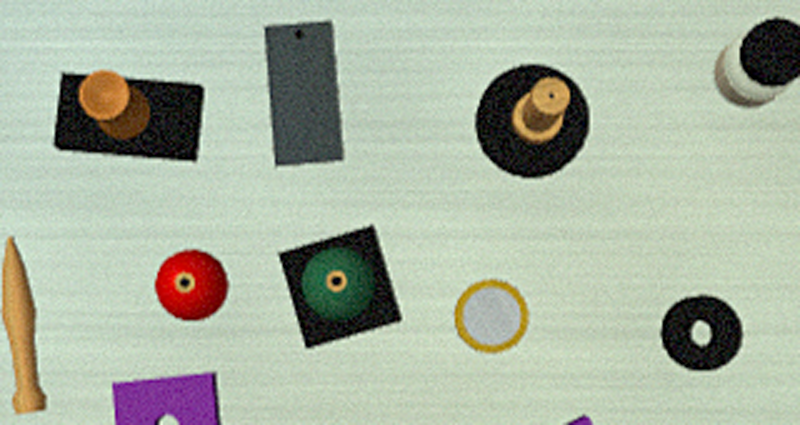

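View pics/c2.png

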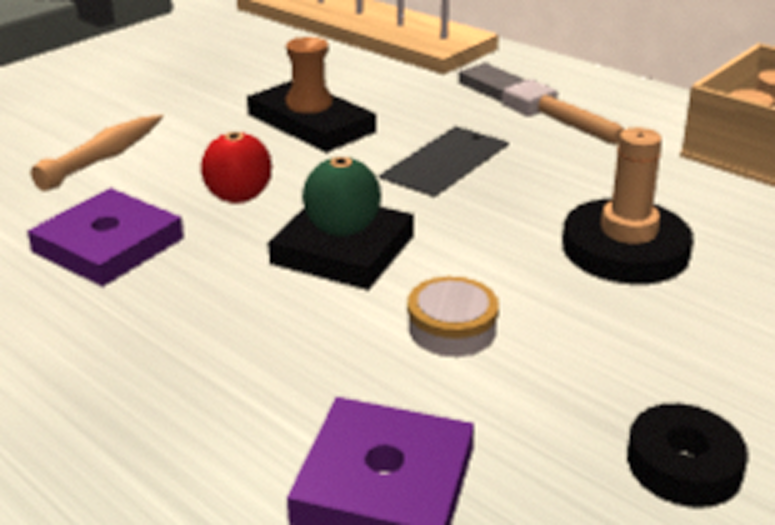

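The crop shows the green ball on the black square pad at (305,197), the sarado on the oblong pad, the plug on the round pad and an empty black ring at (450,218). The purple and red things are decoys. Next I measure.

```bash
cat > meas.py <<'E'
from h import *
np.set_printoptions(precision=4,suppress=True)
c=viewer.capture("top"); s=viewer.capture("side")
f=cv2.GaussianBlur(c["frame"],(3,3),0)
def hull(roi,m):
    x0,y0,x1,y1=roi; mm=np.zeros_like(m); mm[y0:y1,x0:x1]=m[y0:y1,x0:x1]
    n,l,st,_=cv2.connectedComponentsWithStats(mm); i=1+np.argmax(st[1:,4])
    ct,_=cv2.findContours((l==i).astype(np.uint8),cv2.RETR_EXTERNAL,cv2.CHAIN_APPROX_NONE)
    return cv2.convexHull(max(ct,key=cv2.contourArea))
pm=(f.max(2)<75).astype(np.uint8)
dk=(f.max(2)<30).astype(np.uint8)
def rect(h,nm):
    r_=cv2.minAreaRect(h); P=np.array([ray(c,p,.01)[:2] for p in cv2.boxPoints(r_)])
    e=P[1]-P[0];e2=P[2]-P[1]; print(nm,P.mean(0),"sides",np.linalg.norm(e),np.linalg.norm(e2),"ang",np.degrees(np.arctan2(e[1],e[0])),np.degrees(np.arctan2(e2[1],e2[0])))
rect(hull((270,165,340,235),((f.max(2)<75)).astype(np.uint8)),"square")
rect(hull((185,105,260,155),(f.max(2)<35).astype(np.uint8)),"oblong")
for nm,roi in(("round",(355,105,410,160)),("spare",(430,198,470,240))):
    h=hull(roi,(f.max(2)<60).astype(np.uint8))
    e=cv2.fitEllipse(h); print(nm,ray(c,e[0],.01)[:2],e)
hsv=cv2.cvtColor(f,cv2.COLOR_BGR2HSV)
# ball
g=((f[:,:,1]>f[:,:,2].astype(int)+12)&(f[:,:,1]>35)&(hsv[:,:,1]>100)).astype(np.uint8)
h=hull((270,165,340,235),g); e=cv2.fitEllipse(h); print("ball",ray(c,e[0],.048)[:2],e)
print("V around sarado/plug")
hs=cv2.cvtColor(cv2.GaussianBlur(s["frame"],(3,3),0),cv2.COLOR_BGR2HSV)
E
python3 meas.py
python3 - <<'E'
from h import *
c=viewer.capture("top");s=viewer.capture("side")
def up(f,x0,y0,x1,y1,k,b=2): return cv2.resize(np.clip(f[y0:y1,x0:x1].astype(float)*b,0,255).astype(np.uint8),None,fx=k,fy=k,interpolation=cv2.INTER_NEAREST)
A=up(c["frame"],185,100,265,160,5);B=up(c["frame"],350,100,430,160,5)
C=up(s["frame"],270,145,350,205,5);D=up(s["frame"],400,185,480,245,5)
cv2.imwrite("pics/c3.png",np.vstack([np.hstack([A,B]),np.hstack([C,D])]))
E
```

```text
square [0.4845 0.0293] sides 0.08568302933589333 0.08568833488609313 ang -73.29476930692334 -163.44483321633095
oblong [0.631  0.2131] sides 0.06513489838350053 0.12348741882242406 ang -3.0764239041887724 -94.87804623132331
round [ 0.6275 -0.1349] ((382.38470458984375, 132.9965362548828), (44.22697067260742, 45.44270706176758), 44.21939468383789)
spare [ 0.4458 -0.2755] ((450.10400390625, 217.8706512451172), (29.936344146728516, 32.326290130615234), 100.00562286376953)
ball [0.4856 0.0325] ((303.154541015625, 197.33694458007812), (24.71260643005371, 26.043270111083984), 18.645082473754883)
V around sarado/plug
```

View pics/c3.png

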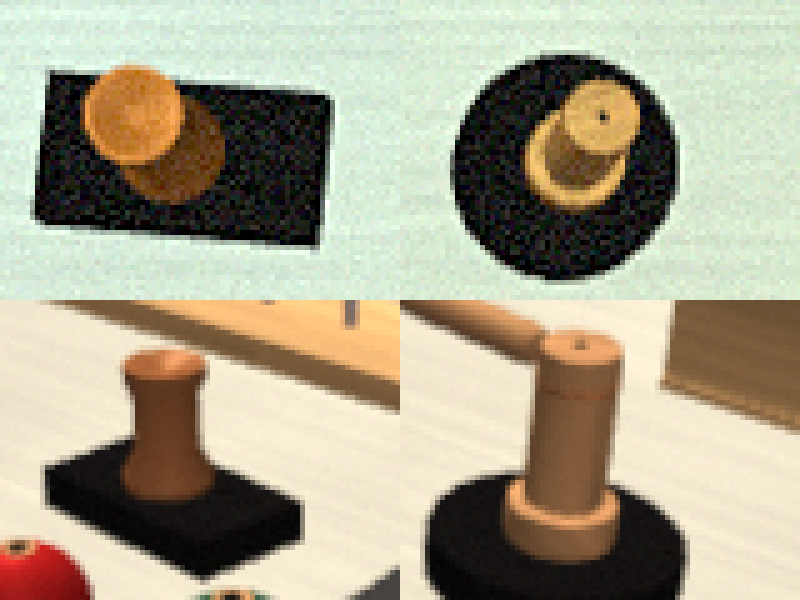

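```bash
cat > m2.py <<'E'
from h import *
np.set_printoptions(precision=4,suppress=True)
c=viewer.capture("top");s=viewer.capture("side")
print("sarado", ray(c,(211.3,122.5),.082), two(c,(211.3,122.5),s,(302.5,157.5)))
print("plug", ray(c,(390.1,122.9),.1), two(c,(390.1,122.9),s,(435.9,193.7)))
def ball(c,roi):
    f=cv2.GaussianBlur(c["frame"],(5,5),0).astype(int);x0,y0,x1,y1=roi
    m=np.zeros(f.shape[:2],np.uint8);m[y0:y1,x0:x1]=((f[:,:,1]-f[:,:,2]>6)&(f[:,:,1]<75))[y0:y1,x0:x1]
    m=cv2.morphologyEx(m,cv2.MORPH_OPEN,np.ones((3,3)))
    n,l,st,_=cv2.connectedComponentsWithStats(m);i=1+np.argmax(st[1:,4])
    ct,_=cv2.findContours((l==i).astype(np.uint8),cv2.RETR_EXTERNAL,cv2.CHAIN_APPROX_NONE)
    h=cv2.convexHull(ct[0]);return cv2.minEnclosingCircle(h),st[i]
a,b=ball(c,(270,165,340,235)),ball(s,(290,190,345,240))
print(a,b, ray(c,a[0][0],.048), two(c,a[0][0],s,b[0][0]))
print("red check side of rays: square centre z.02 side px",proj(s,(0.4845,.0293,.02)))
E
python3 m2.py
```

```text
sarado [0.6314 0.2139 0.082 ] [0.6315 0.2135 0.0827]
plug [ 0.6256 -0.1368  0.1   ] [ 0.6251 -0.1364  0.1012]
(((304.6090087890625, 198.38534545898438), 15.57010555267334), array([290, 183,  30,  31, 666], dtype=int32)) (((316.1434020996094, 217.71705627441406), 14.948320388793945), array([302, 205,  29,  28, 659], dtype=int32)) [0.4834 0.0295 0.048 ] [0.4834 0.0292 0.0503]
red check side of rays: square centre z.02 side px [316.7509 231.2445]
```

Emit:
{"name": "apply_moves", "arguments": {"plan": [[0, [0, 0, -0.2], -0.75], [0, [0, 0, -0.2], -0.75], [0, [0, 0, -0.2], -0.7], [0, [0.4, -0.25, 0], 0], [0, [0.8, -0.5, 0], 0], [0, [0.8, -0.5, 0], 0], [0, [0.8, -0.5, 0], 0], [0, [0.8, -0.5, 0], 0], [0, [0.8, -0.5, 0], 0], [0, [0.8, -0.5, 0], 0], [0, [0.8, -0.5, 0], 0], [0, [0.8, -0.5, 0], 0]], "squeeze": 15}}

```text
time_s: 2.0
tcp_pos: [0.3674, 0.3157, 0.2569]
eef_rot: [-180.0, 0.0, -90.0]
contact_force: [1.2, -1.1, 0.1]
gripper_width: 0.0881
```

Emit:
{"name": "apply_moves", "arguments": {"plan": [[0, [0.8, -0.45, 0], 0], [0, [0.8, -0.45, 0], 0], [0, [0.8, -0.45, 0], 0], [0, [0.8, -0.45, 0], 0], [0, [0.8, -0.45, 0], 0], [0, [0.8, -0.45, 0], 0], [0, [0.8, -0.45, 0], 0], [0, [0.8, -0.45, 0], 0], [0, [0.8, -0.45, 0], 0], [0, [0.8, -0.45, 0], 0], [0, [0.6, -0.4, 0], 0], [0, [0.4, -0.26, 0], 0]]}}

```text
time_s: 3.5
tcp_pos: [0.6252, -0.1348, 0.2563]
eef_rot: [180.0, -0.0, -90.1]
contact_force: [-0.4, 0.1, -0.0]
gripper_width: 0.0878
```

Emit:
{"name": "apply_moves", "arguments": {"plan": [[0, [0, 0, 0], 0], [0, [0, 0, 0], 0]]}}

```text
time_s: 3.75
tcp_pos: [0.6243, -0.133, 0.2564]
eef_rot: [180.0, 0.0, -90.0]
contact_force: [-0.1, -0.4, 0.1]
gripper_width: 0.0877
```

Emit:
{"name": "apply_moves", "arguments": {"plan": [[0, [0.06, -0.04, 0.4], 0], [0, [0, 0, 0.6], 0], [0, [0, 0, 0.6], 0], [0, [0, 0, 0.6], 0], [0, [0, 0, 0.4], 0], [0, [0, 0, 0.2], 0], [0, [0, 0, 0], 0], [0, [0, 0, 0], 0]]}}

```text
time_s: 4.75
tcp_pos: [0.6272, -0.1359, 0.1177]
eef_rot: [-179.9, -0.0, -90.0]
contact_force: [-0.8, 0.0, 0.9]
gripper_width: 0.0877
```

```bash
cat > pic.py <<'E'
import sys
from h import *
k=sys.argv[1]
c=viewer.capture("top");s=viewer.capture("side")
def up(f,x0,y0,x1,y1,k,b=2): return cv2.resize(np.clip(f[y0:y1,x0:x1].astype(float)*b,0,255).astype(np.uint8),None,fx=k,fy=k,interpolation=cv2.INTER_NEAREST)
st=get_state(); p=st["tcp_pos"].copy(); print(st["time_s"],p)
def cr(c):
    u=proj(c,p).astype(int);x0=int(np.clip(u[0]-50,0,540));y0=int(np.clip(u[1]-75,0,250));print(x0,y0)
    return up(c["frame"],x0,y0,x0+100,y0+150,4)
cv2.imwrite(f"pics/{k}.png",np.hstack([cr(c),cr(s)]))
E
python3 pic.py p1
```

```text
4.85 [ 0.62717275 -0.13602817  0.11768141]
341 44
387 109
```

View pics/p1.png

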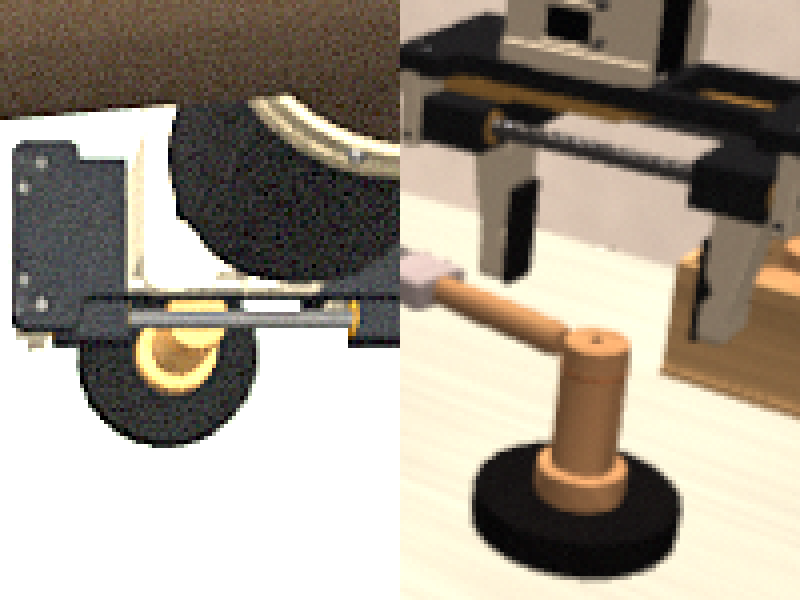

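The fingers (side view, about (515,250) and (715,310) in the crop) straddle the plug at (597,340), so I descend.

Emit:
{"name": "apply_moves", "arguments": {"plan": [[0, [0, 0.02, 0.5], 0], [0, [0, 0, 0.5], 0], [0, [0, 0, 0.37], 0], [0, [0, 0, 0], 0], [150, [0, 0, 0], 0], [150, [0, 0, 0], 0], [200, [0, 0, 0], 0], [255, [0, 0, 0], 0], [255, [0, 0, 0], 0], [255, [0, 0, 0], 0], [255, [0, 0, 0], 0], [255, [0, 0, 0], 0]]}}

```text
time_s: 6.35
tcp_pos: [0.6256, -0.1361, 0.048]
eef_rot: [180.0, -0.0, -90.0]
contact_force: [-0.5, 0.5, 0.3]
gripper_width: 0.0297
```

```bash
python3 pic.py p2
```

```text
6.45 [ 0.62559433 -0.13609685  0.04804413]
335 54
382 144
```

View pics/p2.png

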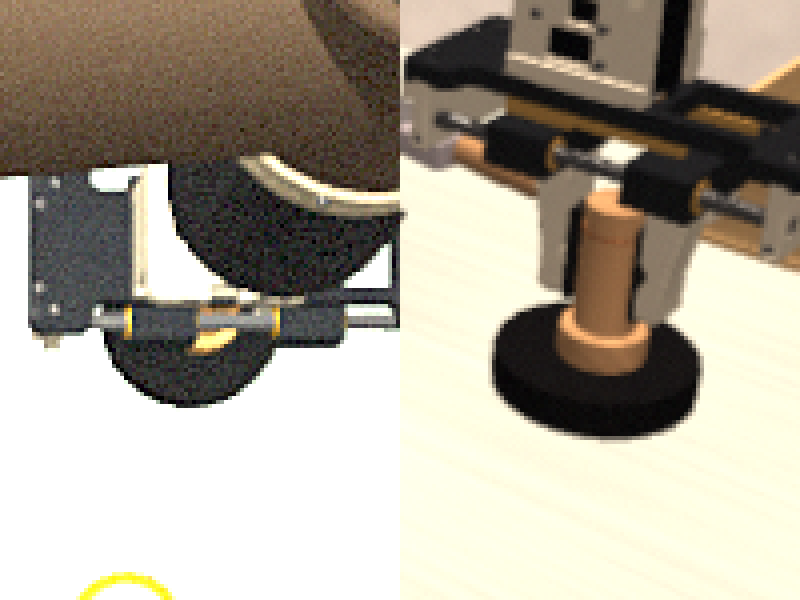

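The plug is gripped at mid-shank, opening 29.7 mm. Next: lift and carry it to the spare ring.

Emit:
{"name": "apply_moves", "arguments": {"plan": [[255, [0, 0, -0.3], 0], [255, [0, 0, -0.6], 0], [255, [0, 0, -0.6], 0], [255, [0.15, 0.2, 0], 0], [255, [0.4, 0.5, 0], 0], [255, [0.4, 0.5, 0], 0], [255, [0.4, 0.5, 0], 0], [255, [0.4, 0.5, 0], 0], [255, [0.4, 0.5, 0], 0], [255, [0.4, 0.5, 0], 0], [255, [0.24, 0.4, 0], 0], [255, [0, 0, 0], 0]]}}

```text
time_s: 7.95
tcp_pos: [0.444, -0.2761, 0.1232]
eef_rot: [180.0, 0.0, -90.1]
contact_force: [-0.4, 0.2, -1.7]
gripper_width: 0.0297
```

Emit:
{"name": "apply_moves", "arguments": {"plan": [[255, [0, 0, 0], 0], [255, [0, 0, 0], 0]]}}

```text
time_s: 8.2
tcp_pos: [0.4461, -0.2752, 0.123]
eef_rot: [-180.0, -0.0, -90.0]
contact_force: [0.4, 0.1, -1.2]
gripper_width: 0.0298
```

```bash
python3 pic.py p3; python3 - <<'E'
from h import *
s=viewer.capture("side"); f=s["frame"].astype(int)
# spare ring silhouette from side
m=(f.max(2)<45).astype(np.uint8); mm=np.zeros_like(m); mm[295:345,425:485]=m[295:345,425:485]
n,l,st,ce=cv2.connectedComponentsWithStats(mm); i=1+np.argmax(st[1:,4]); print(st[i])
ct,_=cv2.findContours((l==i).astype(np.uint8),0,1); e=cv2.fitEllipse(cv2.convexHull(ct[0])); print(e, ray(s,e[0],.01), proj(s,(.4458,-.2755,.01)))
E
```

```text
8.3 [ 0.44600288 -0.27519741  0.12293555]
419 141
416 180
[ 431  302   48   41 1539]
((454.1917419433594, 321.6014709472656), (39.50971984863281, 49.54430389404297), 111.93782806396484) [ 0.44614347 -0.27422722  0.01      ] [454.92049456 322.164708  ]
```

View pics/p3.png

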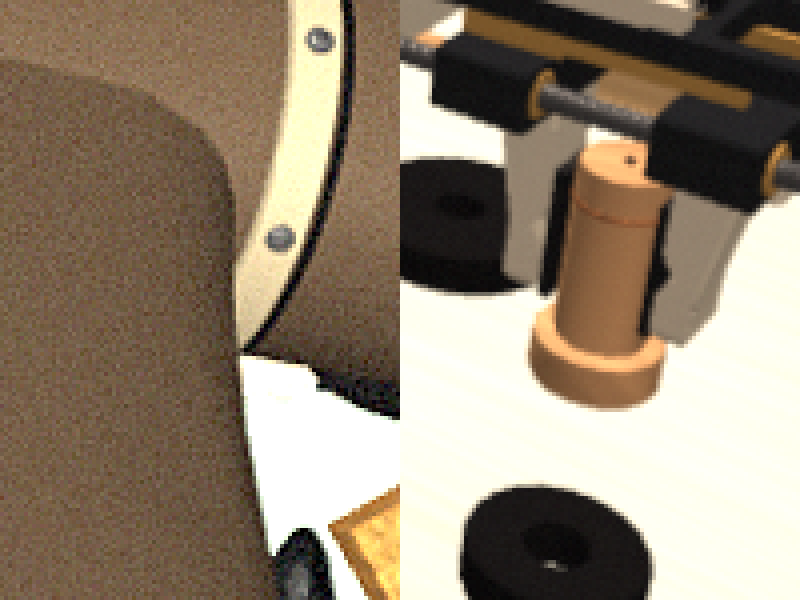

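Emit:
{"name": "apply_moves", "arguments": {"plan": [[255, [0, 0, 0.4], 0], [255, [0, 0, 0.5], 0], [255, [0, 0, 0.3], 0], [255, [0, 0, 0.15], 0], [255, [0, 0, 0.1], 0], [255, [0, 0, 0.04], 0], [255, [0, 0, 0], 0], [255, [0, 0, 0], 0]]}}

```text
time_s: 9.35
tcp_pos: [0.4458, -0.2756, 0.049]
eef_rot: [-180.0, -0.0, -90.0]
contact_force: [-0.2, 0.1, -0.5]
gripper_width: 0.0297
```

```bash
python3 pic.py p4; python3 - <<'E'
from h import *
s=viewer.capture("side"); print("round hole",ray(s,(430.8,230.4),.02))
E
```

```text
9.45 [ 0.4457584  -0.27559542  0.04889706]
406 142
408 225
round hole [ 0.63039801 -0.13234191  0.02      ]
```

View pics/p4.png

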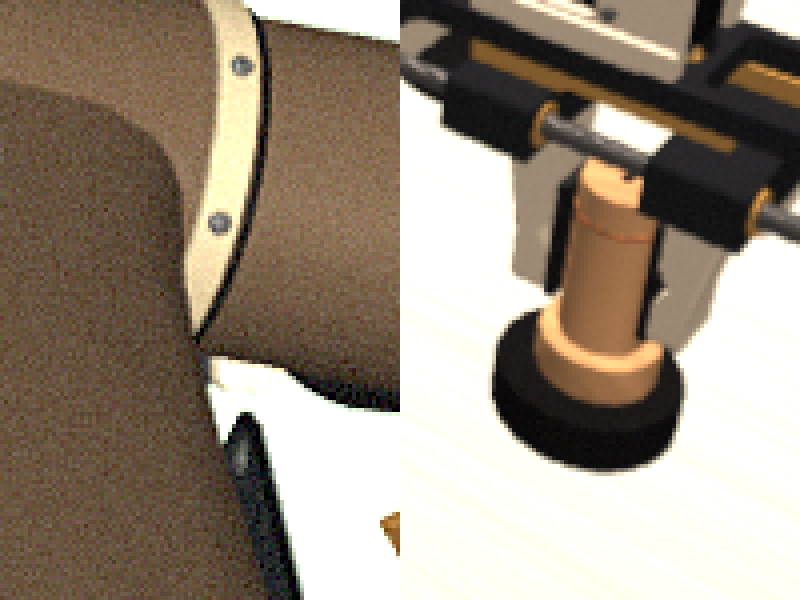

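Emit:
{"name": "apply_moves", "arguments": {"plan": [[255, [0, 0, 0.01], 0], [200, [0, 0, 0], 0], [150, [0, 0, 0], 0], [100, [0, 0, 0], 0], [50, [0, 0, 0], 0], [0, [0, 0, 0], 0], [0, [0, 0, 0], 0], [0, [0, 0, 0], 0], [0, [0, 0, -0.3], 0], [0, [0, 0, -0.6], 0], [0, [0, 0, -0.8], 0], [0, [0, 0, -0.8], 0]]}}

```text
time_s: 11.0
tcp_pos: [0.4454, -0.2756, 0.1755]
eef_rot: [-180.0, -0.0, -90.0]
contact_force: [0.6, -0.7, 0.5]
gripper_width: 0.0879
```

```bash
python3 pic.py p5
```

```text
11.1 [ 0.44819719 -0.27657781  0.1789176 ]
431 138
424 142
```

View pics/p5.png

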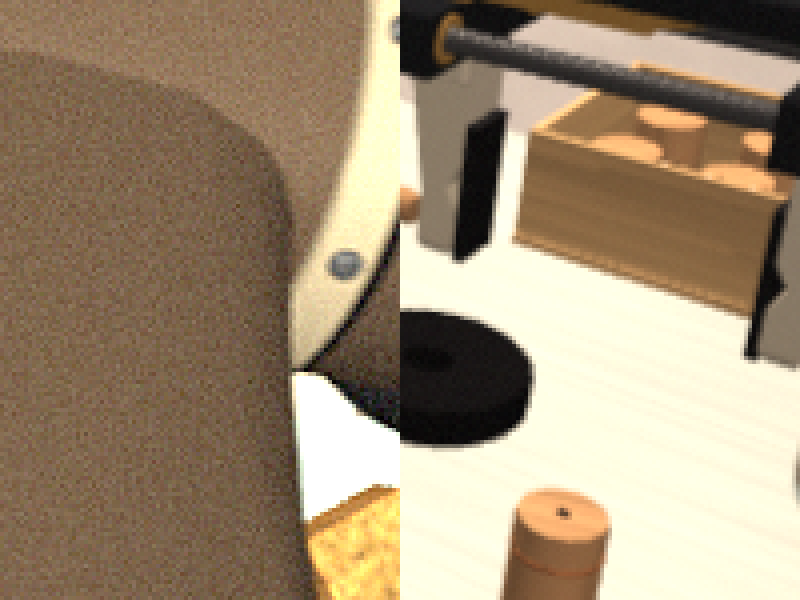

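The plug stands upright on the spare ring, top at (562,515) in the crop. Moving above the ball.

Emit:
{"name": "apply_moves", "arguments": {"plan": [[0, [-0.3, 0, 0], 0], [0, [-0.6, 0, 0], 0], [0, [-0.8, -0.1, 0], 0], [0, [-0.8, -0.16, 0], 0], [0, [-0.8, -0.15, 0], 0], [0, [-0.8, -0.15, 0], 0], [0, [-0.8, -0.15, 0], 0], [0, [-0.7, -0.05, 0], 0], [0, [-0.5, 0, 0], 0], [0, [0, 0, 0], 0], [0, [0, 0, 0], 0]]}}

```text
time_s: 12.48
tcp_pos: [0.4829, 0.0294, 0.1726]
eef_rot: [179.9, -0.0, -90.0]
contact_force: [-0.9, -1.2, 0.3]
gripper_width: 0.0877
```

```bash
python3 - <<'E'
from h import *
np.set_printoptions(precision=4,suppress=True)
print(get_state()["tcp_pos"])
c=viewer.capture("top");s=viewer.capture("side")
A=cv2.resize(np.clip(c["frame"][95:235,355:480].astype(float)*2,0,255).astype(np.uint8),None,fx=3,fy=3,interpolation=0)
B=cv2.resize(np.clip(s["frame"][205:345,400:525].astype(float)*2.,0,255).astype(np.uint8),None,fx=3,fy=3,interpolation=0)
cv2.imwrite("pics/p6.png",np.hstack([A,B]))
E
```

```text
[0.4829 0.0294 0.1726]
```

View pics/p6.png

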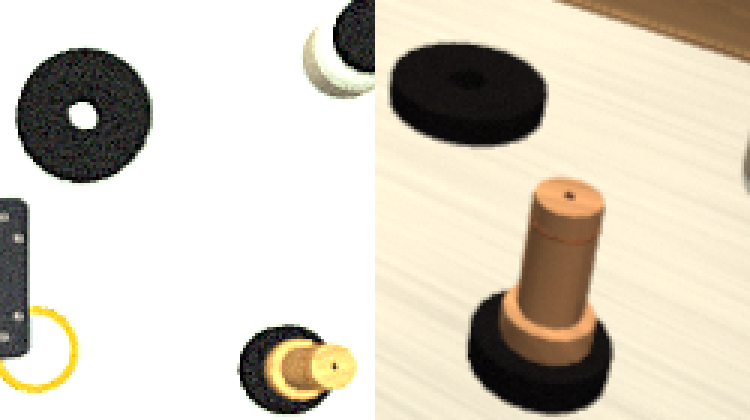

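```bash
python3 - <<'E'
from h import *
np.set_printoptions(precision=4,suppress=True)
c=viewer.capture("top");s=viewer.capture("side")
f=c["frame"]; m=np.zeros(f.shape[:2],np.uint8); m[120:146,370:396]=(f[120:146,370:396].max(2)>65)
n,l,st,ce=cv2.connectedComponentsWithStats(m)
for i in range(1,n):
    if st[i,4]>20: print(st[i],ce[i],ray(c,ce[i],.01))
f=cv2.GaussianBlur(s["frame"],(3,3),0);m=np.zeros(f.shape[:2],np.uint8); R=f[215:258,400:462];m[215:258,400:462]=R.max(2)<45
ct,_=cv2.findContours(m,0,1);e=cv2.fitEllipse(cv2.convexHull(max(ct,key=cv2.contourArea)));print(e,ray(s,e[0],.01))
print("plug top",ray(c,(465.8,217.1),.1),two(c,(465.8,217.1),s,(464.5,270.2)))
E
```

```text
[378 129  10   9  70] [382.2571 133.0286] [ 0.6274 -0.1346  0.01  ]
((430.46929931640625, 236.05821228027344), (33.2645263671875, 53.17634582519531), 98.48191833496094) [ 0.6268 -0.1348  0.01  ]
plug top [ 0.4448 -0.2769  0.1   ] [ 0.4448 -0.2765  0.1011]
```

Emit:
{"name": "apply_moves", "arguments": {"plan": [[0, [0, -0.02, 0.4], 0], [0, [0, 0, 0.6], 0], [0, [0, 0, 0.6], 0], [0, [0, 0, 0.6], 0], [0, [0, 0, 0.45], 0], [0, [0, 0, 0.2], 0], [0, [0, 0, 0], 0], [0, [0, 0, 0], 0]]}}

```text
time_s: 13.68
tcp_pos: [0.4853, 0.0296, 0.0314]
eef_rot: [-179.9, 0.0, -90.0]
contact_force: [1.3, -0.2, -0.5]
gripper_width: 0.0875
```

```bash
python3 pic.py p7
```

```text
13.775 [0.48531343 0.02968301 0.031483  ]
254 123
266 150
```

View pics/p7.png

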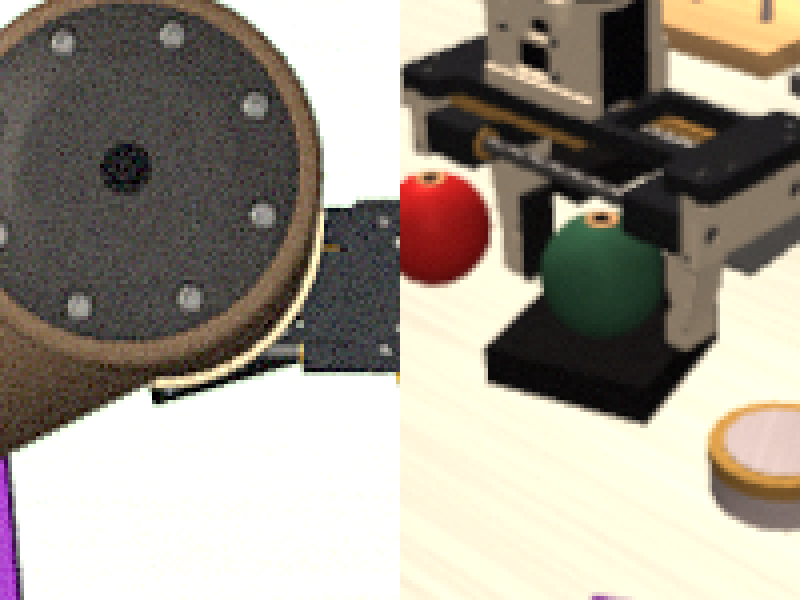

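Emit:
{"name": "apply_moves", "arguments": {"plan": [[0, [0, 0.02, 0.05], 0], [0, [0, 0, 0], 0], [100, [0, 0, 0], 0], [150, [0, 0, 0], 0], [255, [0, 0, 0], 0], [255, [0, 0, 0], 0], [255, [0, 0, 0], 0], [255, [0, 0, 0], 0], [255, [0, 0, 0], 0]]}}

```text
time_s: 14.9
tcp_pos: [0.484, 0.0296, 0.0283]
eef_rot: [-180.0, 0.0, -90.0]
contact_force: [0.3, 1.4, 4.7]
gripper_width: 0.0592
```

Emit:
{"name": "apply_moves", "arguments": {"plan": [[255, [0, 0, -0.2], 0], [255, [0, 0, -0.5], 0], [255, [0, 0, -0.5], 0], [255, [0, 0, -0.3], 0], [255, [0, 0, 0], 0], [255, [0, 0, 0], 0]]}}

```text
time_s: 15.65
tcp_pos: [0.483, 0.0292, 0.1025]
eef_rot: [179.9, -0.0, -90.0]
contact_force: [0.9, 0.0, 0.0]
gripper_width: 0.0592
```

```bash
python3 pic.py p8
```

```text
15.75 [0.4829873  0.02915461 0.10221421]
253 121
265 118
```

View pics/p8.png

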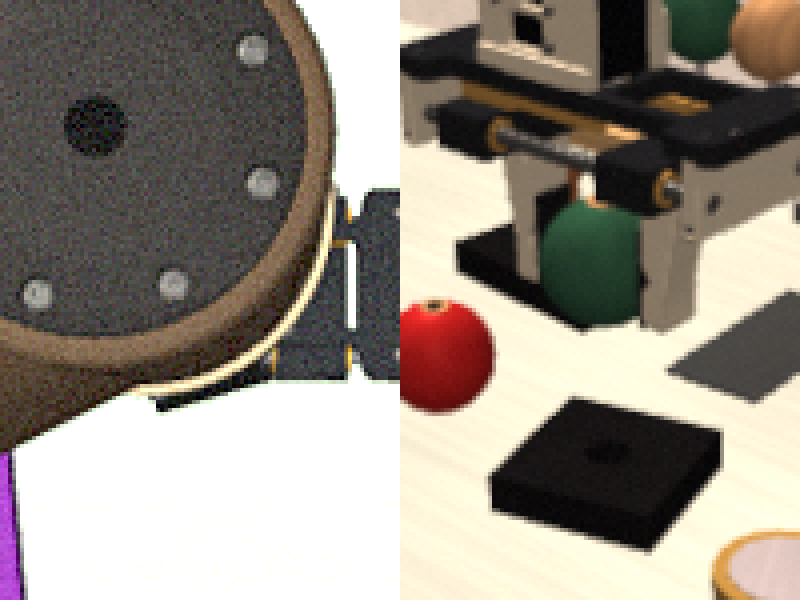

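The ball is held (59.2 mm); the square pad's hole shows at (605,450) in the crop. Carrying it to the round pad.

Emit:
{"name": "apply_moves", "arguments": {"plan": [[255, [0.18, -0.17, 0], 0], [255, [0.5, -0.4, 0], 0], [255, [0.5, -0.45, 0], 0], [255, [0.5, -0.45, 0], 0], [255, [0.5, -0.45, 0], 0], [255, [0.5, -0.45, 0], 0], [255, [0.4, -0.35, 0], 0], [255, [0.2, -0.15, 0], 0], [255, [0, 0, 0], 0], [255, [0, 0, 0], 0], [255, [0, 0, 0], 0]]}}

```text
time_s: 17.12
tcp_pos: [0.6268, -0.1339, 0.1033]
eef_rot: [-180.0, 0.0, -90.0]
contact_force: [0.2, 1.4, -0.1]
gripper_width: 0.0597
```

```bash
cat > sq.py <<'E'
from h import *
np.set_printoptions(precision=4,suppress=True)
P=[]
for i in range(4):
    c=viewer.capture("top");P.append(get_state()["tcp_pos"])
print(np.mean(P,0),np.std(P,0))
E
python3 sq.py; python3 pic.py p9
```

```text
[ 0.627  -0.1341  0.1034] [0.0001 0.0001 0.    ]
17.425 [ 0.62707914 -0.13434145  0.10324334]
339 46
385 116
```

View pics/p9.png

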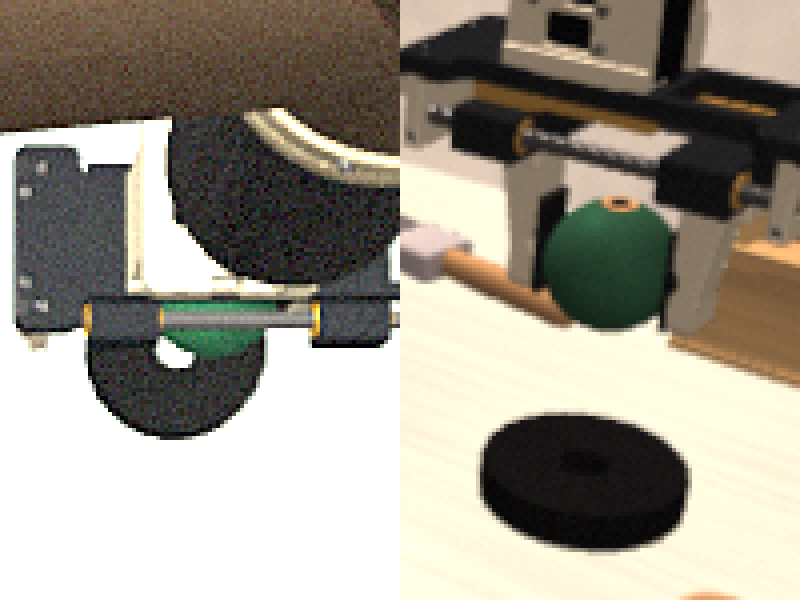

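```bash
python3 - <<'E'
from h import *
s=viewer.capture("side"); print(ray(s,(436.7,181.6),.1225), proj(s,(.627,-.1345,.1225)))
E
```

```text
[ 0.6292703  -0.13273198  0.1225    ] [436.96610682 182.262326  ]
```

Emit:
{"name": "apply_moves", "arguments": {"plan": [[255, [0.01, 0, 0.3], 0], [255, [0, 0, 0.5], 0], [255, [0, 0, 0.4], 0], [255, [0, 0, 0.15], 0], [255, [0, 0, 0.08], 0], [255, [0, 0, 0.03], 0], [255, [0, 0, 0], 0], [255, [0, 0, 0], 0]]}}

```text
time_s: 18.48
tcp_pos: [0.6274, -0.1351, 0.0307]
eef_rot: [-179.9, 0.0, -90.0]
contact_force: [0.9, -0.0, -0.8]
gripper_width: 0.0592
```

```bash
python3 pic.py p10
```

```text
18.575 [ 0.62731942 -0.13511086  0.03051118]
333 55
381 151
```

View pics/p10.png

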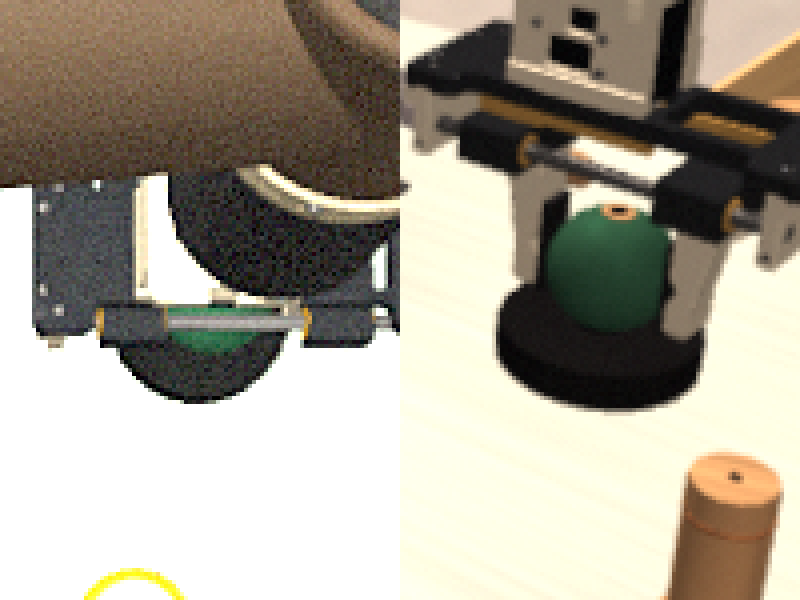

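Emit:
{"name": "apply_moves", "arguments": {"plan": [[255, [0, 0, 0.03], 0], [255, [0, 0, 0.01], 0], [255, [0, 0, 0], 0], [255, [0, 0, 0], 0]]}}

```text
time_s: 19.08
tcp_pos: [0.6276, -0.1352, 0.0286]
eef_rot: [-179.9, -0.0, -90.0]
contact_force: [-0.1, -0.3, 5.4]
gripper_width: 0.0593
```

Emit:
{"name": "apply_moves", "arguments": {"plan": [[100, [0, 0, 0], 0], [60, [0, 0, 0], 0], [40, [0, 0, 0], 0], [20, [0, 0, 0], 0], [0, [0, 0, 0], 0], [0, [0, 0, 0], 0], [0, [0, 0, 0], 0], [0, [0, 0, -0.3], 0], [0, [0, 0, -0.6], 0], [0, [0, 0, -0.8], 0], [0, [0, 0, -0.8], 0], [0, [0, 0, -0.5], 0]]}}

```text
time_s: 20.58
tcp_pos: [0.6279, -0.1352, 0.1819]
eef_rot: [-179.8, -0.0, -90.0]
contact_force: [0.1, 0.1, 0.0]
gripper_width: 0.0878
```

```bash
python3 pic.py p11
```

```text
20.675 [ 0.62904167 -0.13536273  0.18317469]
347 33
391 74
```

View pics/p11.png

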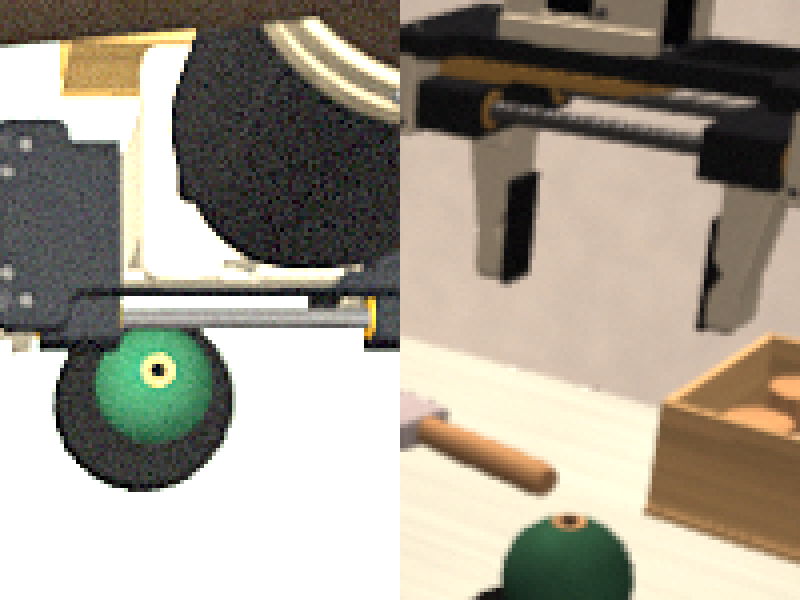

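The ball sits on the round pad. On to the sarado.

Emit:
{"name": "apply_moves", "arguments": {"plan": [[0, [-0.3, 0, 0], 0], [0, [-0.7, 0, 0], 0], [0, [-0.8, 0, 0], 0], [0, [-0.8, 0, 0], 0], [0, [-0.8, 0, 0], 0], [0, [-0.8, 0, 0], 0], [0, [-0.8, 0, 0], 0], [0, [-0.8, 0, 0], 0], [0, [-0.7, -0.06, 0], 0], [0, [-0.48, 0, 0], 0], [0, [0, 0, 0], 0], [0, [0, 0, 0], 0]]}}

```text
time_s: 22.18
tcp_pos: [0.6298, 0.2135, 0.1777]
eef_rot: [180.0, -0.0, -90.0]
contact_force: [1.0, 0.5, 0.1]
gripper_width: 0.0877
```

```bash
python3 sq.py; python3 - <<'E'
from h import *
np.set_printoptions(precision=4,suppress=True)
c=viewer.capture("top");s=viewer.capture("side")
def ball(c,roi):
    f=cv2.GaussianBlur(c["frame"],(5,5),0).astype(int);x0,y0,x1,y1=roi
    m=np.zeros(f.shape[:2],np.uint8);m[y0:y1,x0:x1]=((f[:,:,1]-f[:,:,2]>6)&(f[:,:,1]<75))[y0:y1,x0:x1]
    m=cv2.morphologyEx(m,cv2.MORPH_OPEN,np.ones((3,3)))
    n,l,st,_=cv2.connectedComponentsWithStats(m);i=1+np.argmax(st[1:,4])
    ct,_=cv2.findContours((l==i).astype(np.uint8),cv2.RETR_EXTERNAL,cv2.CHAIN_APPROX_NONE)
    return cv2.minEnclosingCircle(ct[0]),st[i]
a=ball(c,(355,105,410,160));b=ball(s,(405,185,460,255));print(a,b,ray(c,a[0][0],.048),two(c,a[0][0],s,b[0][0]))
f=c["frame"]; 
f2=s["frame"]
A=cv2.resize(np.clip(f[165:235,270:340].astype(float)*3,0,255).astype(np.uint8),None,fx=5,fy=5,interpolation=0)
B=cv2.resize(np.clip(f2[200:270,280:350].astype(float)*3,0,255).astype(np.uint8),None,fx=5,fy=5,interpolation=0)
cv2.imwrite("pics/p12.png",np.hstack([A,B]))
E
```

```text
[0.6302 0.213  0.1781] [0.0001 0.0001 0.0001]
(((384.8616943359375, 128.35105895996094), 15.499370574951172), array([370, 113,  30,  31, 676], dtype=int32)) (((432.1428527832031, 218.0), 15.730613708496094), array([417, 205,  31,  28, 712], dtype=int32)) [ 0.628  -0.1345  0.048 ] [ 0.6275 -0.134   0.0491]
```

View pics/p12.png

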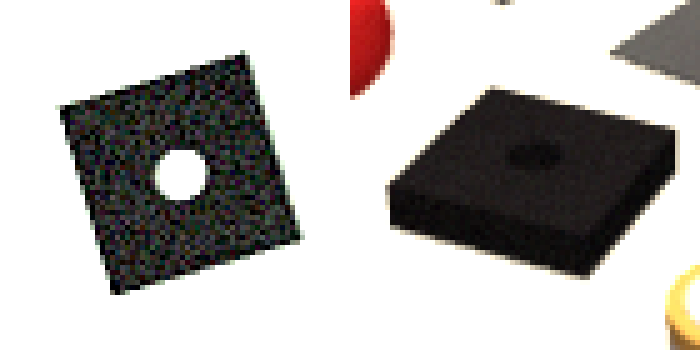

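The square pad's hole is in clear view at (181,174) in the crop, and the ball's centre is within about 1 mm of the round pad's. Descending on the sarado.

Emit:
{"name": "apply_moves", "arguments": {"plan": [[0, [-0.01, -0.02, 0.3], 0], [0, [0, 0, 0.6], 0], [0, [0, 0, 0.6], 0], [0, [0, 0, 0.6], 0], [0, [0, 0, 0.5], 0], [0, [0, 0, 0.25], 0], [0, [0, 0, 0], 0], [0, [0, 0, 0], 0]]}}

```text
time_s: 23.48
tcp_pos: [0.6319, 0.2147, 0.0365]
eef_rot: [-179.9, 0.0, -90.0]
contact_force: [0.3, 0.4, 0.6]
gripper_width: 0.0876
```

```bash
python3 pic.py p13
```

```text
23.575 [0.63193842 0.21480986 0.03678352]
166 52
252 100
```

View pics/p13.png

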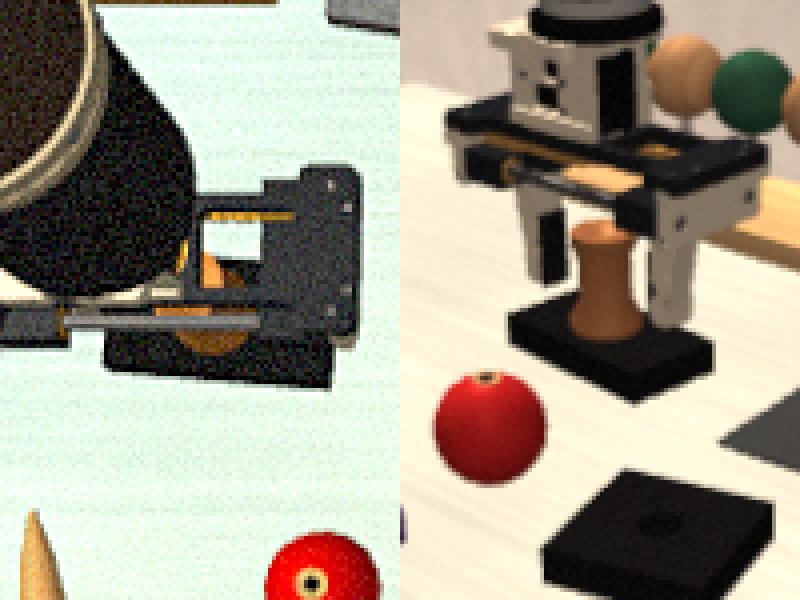

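Emit:
{"name": "apply_moves", "arguments": {"plan": [[0, [0.01, 0.01, 0.04], 0], [0, [0, 0, 0], 0], [100, [0, 0, 0], 0], [150, [0, 0, 0], 0], [200, [0, 0, 0], 0], [255, [0, 0, 0], 0], [255, [0, 0, 0], 0], [255, [0, 0, 0], 0], [255, [0, 0, 0], 0], [255, [0, 0, 0], 0]]}}

```text
time_s: 24.82
tcp_pos: [0.6307, 0.2139, 0.0335]
eef_rot: [180.0, -0.0, -90.0]
contact_force: [0.6, 0.0, 0.1]
gripper_width: 0.0387
```

Emit:
{"name": "apply_moves", "arguments": {"plan": [[255, [0, 0, -0.2], 0], [255, [0, 0, -0.5], 0], [255, [0, 0, -0.5], 0], [255, [0, 0, -0.3], 0], [255, [0, 0, 0], 0], [255, [0, 0, 0], 0]]}}

```text
time_s: 25.58
tcp_pos: [0.6301, 0.2136, 0.1077]
eef_rot: [179.9, -0.0, -90.0]
contact_force: [0.3, 0.4, -0.2]
gripper_width: 0.0389
```

```bash
python3 pic.py p14
```

```text
25.675 [0.63011889 0.21353454 0.10734971]
157 44
251 72
```

View pics/p14.png

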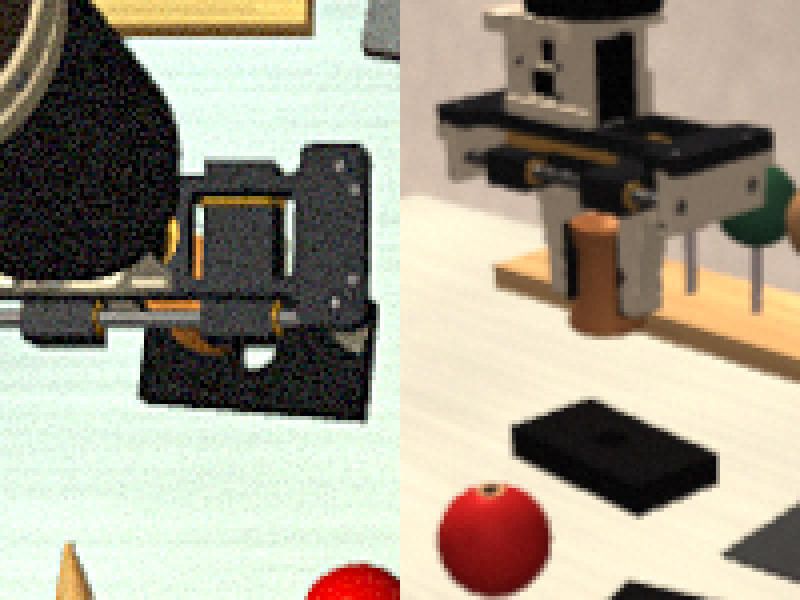

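Emit:
{"name": "apply_moves", "arguments": {"plan": [[255, [0.19, 0.14, 0], 0], [255, [0.4, 0.3, 0], 0], [255, [0.5, 0.4, 0], 0], [255, [0.5, 0.4, 0], 0], [255, [0.5, 0.4, 0], 0], [255, [0.5, 0.4, 0], 0], [255, [0.5, 0.4, 0], 0], [255, [0.4, 0.3, 0], 0], [255, [0.2, 0.2, 0], 0], [255, [0, 0, 0], 0], [255, [0, 0, 0], 0], [255, [0, 0, 0], 0]]}}

```text
time_s: 27.18
tcp_pos: [0.4842, 0.03, 0.1085]
eef_rot: [-180.0, -0.0, -90.0]
contact_force: [0.9, 0.1, -0.7]
gripper_width: 0.0387
```

```bash
python3 sq.py; python3 pic.py p15
```

```text
[0.4839 0.0298 0.1084] [0.0001 0.0001 0.    ]
27.475 [0.48370053 0.02957748 0.10844388]
253 120
265 114
```

View pics/p15.png

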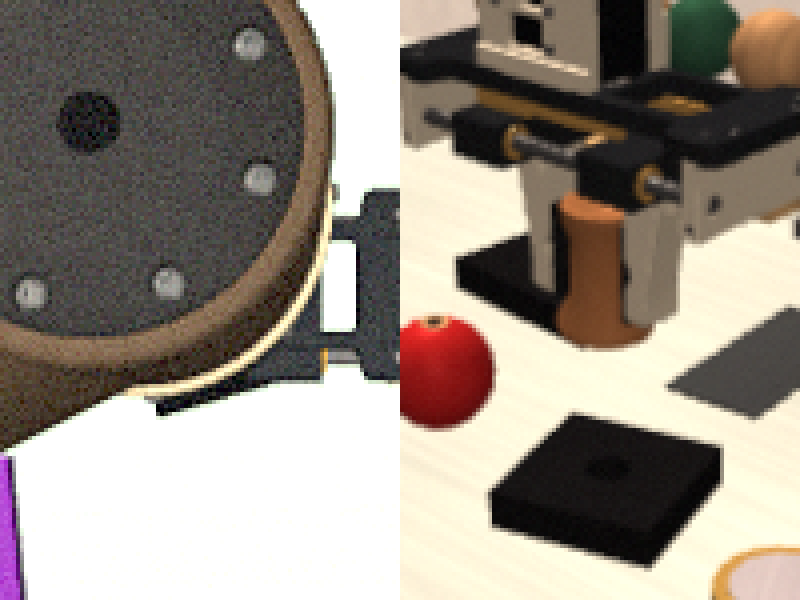

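Emit:
{"name": "apply_moves", "arguments": {"plan": [[255, [0.01, 0, 0.3], 0], [255, [0, 0, 0.5], 0], [255, [0, 0, 0.4], 0], [255, [0, 0, 0.15], 0], [255, [0, 0, 0.08], 0], [255, [0, 0, 0.02], 0], [255, [0, 0, 0], 0], [255, [0, 0, 0], 0]]}}

```text
time_s: 28.48
tcp_pos: [0.484, 0.0291, 0.0365]
eef_rot: [-179.9, 0.0, -90.0]
contact_force: [0.1, -0.1, -0.7]
gripper_width: 0.0386
```

Emit:
{"name": "apply_moves", "arguments": {"plan": [[255, [0, 0, 0.02], 0], [255, [0, 0, 0], 0], [255, [0, 0, 0], 0]]}}

```text
time_s: 28.85
tcp_pos: [0.4837, 0.0289, 0.0351]
eef_rot: [-180.0, 0.0, -90.0]
contact_force: [0.1, -0.8, -0.5]
gripper_width: 0.0386
```

```bash
python3 pic.py p16
```

```text
28.95 [0.48366542 0.02894492 0.03506401]
255 123
266 149
```

View pics/p16.png

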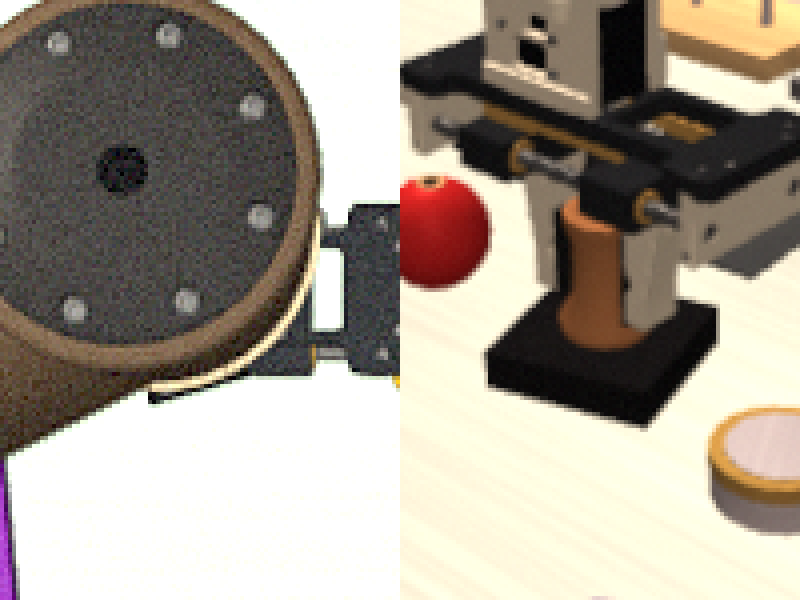

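Still about 1 mm up (no contact force), so I go down a little more and then release.

Emit:
{"name": "apply_moves", "arguments": {"plan": [[255, [0, 0, 0.02], 0], [255, [0, 0, 0.01], 0], [255, [0, 0, 0], 0], [255, [0, 0, 0], 0]]}}

```text
time_s: 29.45
tcp_pos: [0.4836, 0.0289, 0.0335]
eef_rot: [180.0, -0.0, -90.0]
contact_force: [-0.5, 0.2, 0.1]
gripper_width: 0.0386
```

Emit:
{"name": "apply_moves", "arguments": {"plan": [[255, [0, 0, 0.01], 0], [255, [0, 0, 0], 0], [130, [0, 0, 0], 0], [100, [0, 0, 0], 0], [60, [0, 0, 0], 0], [0, [0, 0, 0], 0], [0, [0, 0, 0], 0], [0, [0, 0, 0], 0], [0, [0, 0, -0.3], 0], [0, [0, 0, -0.7], 0], [0, [0, 0, -0.9], 0], [0, [0, 0, -0.9], 0]]}}

```text
time_s: 30.95
tcp_pos: [0.4834, 0.0288, 0.1744]
eef_rot: [180.0, -0.0, -90.0]
contact_force: [0.8, -0.1, -0.5]
gripper_width: 0.0877
```

```bash
python3 pic.py p17
```

```text
31.05 [0.48649202 0.02976298 0.17809751]
250 115
265 78
```

View pics/p17.png

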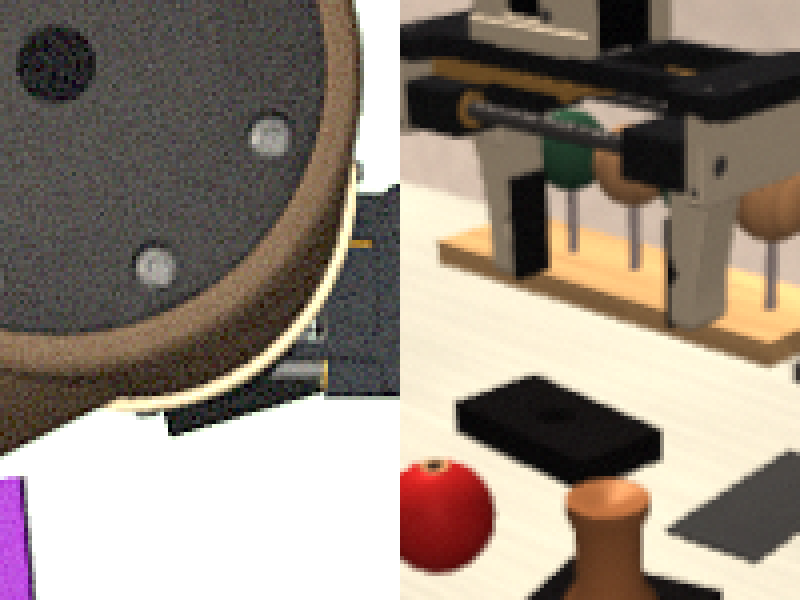

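The sarado stands on the square pad. Back to the plug.

Emit:
{"name": "apply_moves", "arguments": {"plan": [[0, [0.3, 0, 0], 0], [0, [0.7, 0, 0], 0], [0, [0.8, 0.1, 0], 0], [0, [0.8, 0.15, 0], 0], [0, [0.8, 0.15, 0], 0], [0, [0.8, 0.15, 0], 0], [0, [0.8, 0.15, 0], 0], [0, [0.7, 0.07, 0], 0], [0, [0.4, 0, 0], 0], [0, [0, 0, 0], 0], [0, [0, 0, 0], 0], [0, [0, 0, 0], 0]]}}

```text
time_s: 32.55
tcp_pos: [0.4449, -0.2755, 0.1728]
eef_rot: [180.0, 0.0, -90.0]
contact_force: [0.9, 1.2, -0.4]
gripper_width: 0.0882
```

```bash
python3 sq.py; python3 - <<'E'
from h import *
c=viewer.capture("top");s=viewer.capture("side")
cv2.imwrite("pics/p18.png",np.clip(c["frame"].astype(float)*1.8,0,255).astype(np.uint8))
f=s["frame"];
for (x0,y0,x1,y1,n) in [(270,130,350,190,"a"),(280,180,360,240,"b")]: cv2.imwrite(f"pics/p18{n}.png",cv2.resize(np.clip(f[y0:y1,x0:x1].astype(float)*2.5,0,255).astype(np.uint8),None,fx=6,fy=6,interpolation=0))
E
```

```text
[ 0.4451 -0.2755  0.1731] [0.0001 0.0001 0.0001]
```

View pics/p18.png

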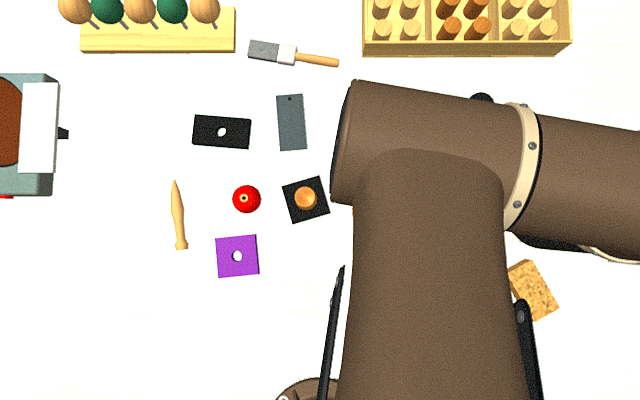

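View pics/p18b.png

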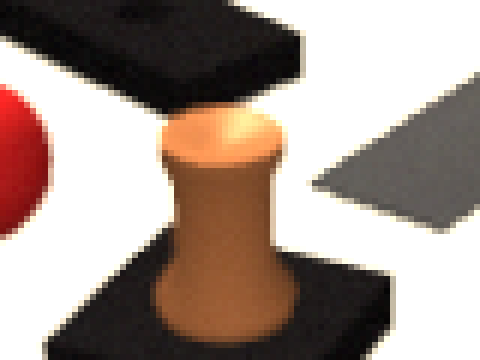

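The sarado at (305,198) stands on the square pad, and the oblong pad's hole is free at (221,132).

```bash
python3 - <<'E'
from h import *
np.set_printoptions(precision=4,suppress=True)
c=viewer.capture("top");f=c["frame"].astype(int)
m=np.zeros(f.shape[:2],np.uint8); m[122:142,212:232]=(f[122:142,212:232].max(2)>65)
n,l,st,ce=cv2.connectedComponentsWithStats(m)
for i in range(1,n):
    if st[i,4]>20: print("oblong hole",st[i],ce[i],ray(c,ce[i],.01))
m=np.zeros(f.shape[:2],np.uint8); m[175:225,282:330]=((f[:,:,2]>f[:,:,0]+30)&(f.max(2)>70))[175:225,282:330]
n,l,st,ce=cv2.connectedComponentsWithStats(m);i=1+np.argmax(st[1:,4]);ct,_=cv2.findContours((l==i).astype(np.uint8),0,1)
q=cv2.minEnclosingCircle(ct[0]);print("sarado",st[i],q,ray(c,q[0],.08))
E
```

```text
oblong hole [218 128   8   9  57] [221.2807 131.6316] [0.6306 0.2125 0.01  ]
sarado [294 186  23  23 387] ((305.33642578125, 197.12454223632812), 11.708231925964355) [0.4835 0.0266 0.08  ]
```

Emit:
{"name": "apply_moves", "arguments": {"plan": [[0, [0.01, 0, 0.3], 0], [0, [0, 0, 0.5], 0], [0, [0, 0, 0.6], 0], [0, [0, 0, 0.6], 0], [0, [0, 0, 0.35], 0], [0, [0, 0, 0.1], 0], [0, [0, 0, 0], 0], [0, [0, 0, 0], 0]]}}

```text
time_s: 33.9
tcp_pos: [0.4456, -0.2767, 0.0512]
eef_rot: [-179.9, -0.0, -90.0]
contact_force: [0.4, -0.1, 0.5]
gripper_width: 0.0875
```

```bash
python3 pic.py p19
```

```text
34.0 [ 0.44553974 -0.27667809  0.05131291]
407 142
409 224
```

View pics/p19.png

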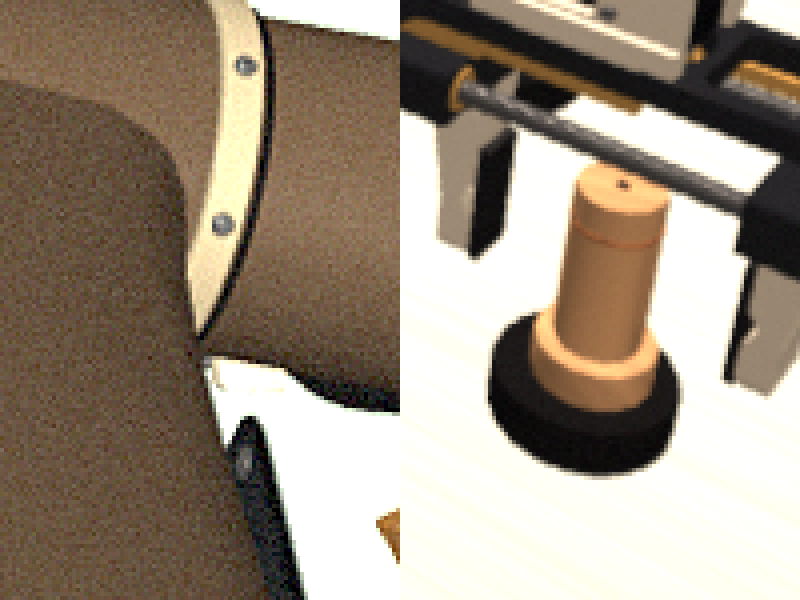

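Both placings are within about 2–3 mm. Closing on the plug.

Emit:
{"name": "apply_moves", "arguments": {"plan": [[0, [-0.01, 0, 0.03], 0], [100, [0, 0, 0], 0], [150, [0, 0, 0], 0], [200, [0, 0, 0], 0], [255, [0, 0, 0], 0], [255, [0, 0, 0], 0], [255, [0, 0, 0], 0], [255, [0, 0, 0], 0], [255, [0, 0, 0], 0]]}}

```text
time_s: 35.12
tcp_pos: [0.445, -0.276, 0.049]
eef_rot: [180.0, 0.0, -90.0]
contact_force: [-0.4, -0.5, -0.2]
gripper_width: 0.0298
```

Emit:
{"name": "apply_moves", "arguments": {"plan": [[255, [0, 0, -0.2], 0], [255, [0, 0, -0.5], 0], [255, [0, 0, -0.6], 0], [255, [0, 0, -0.6], 0], [255, [0, 0, -0.5], 0], [255, [0, 0, -0.2], 0], [255, [0, 0, 0], 0], [255, [0, 0, 0], 0]]}}

```text
time_s: 36.12
tcp_pos: [0.4444, -0.2758, 0.178]
eef_rot: [179.9, 0.0, -90.0]
contact_force: [0.2, -0.3, -0.7]
gripper_width: 0.0297
```

```bash
python3 sq.py;python3 pic.py p20
```

```text
[ 0.4445 -0.2759  0.1781] [0.0001 0.     0.0001]
36.425 [ 0.44488371 -0.27601174  0.1785705 ]
431 140
423 143
```

View pics/p20.png

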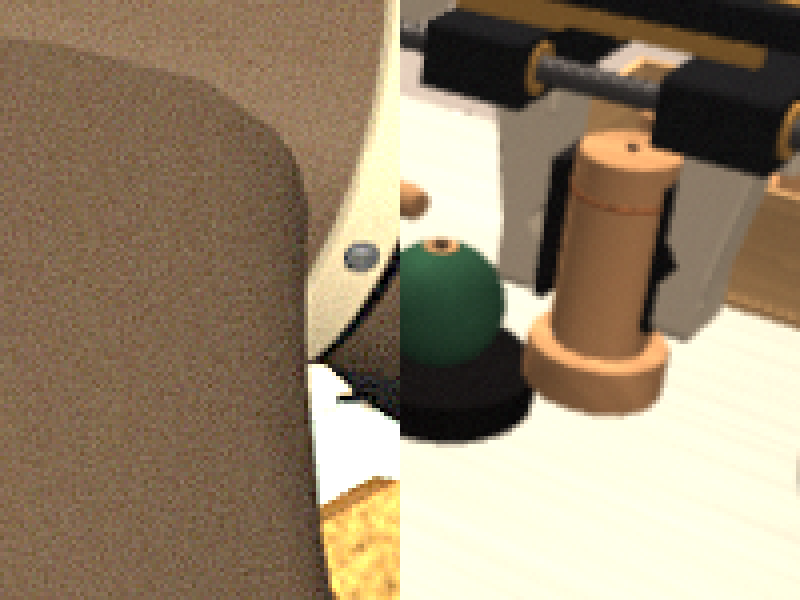

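Emit:
{"name": "apply_moves", "arguments": {"plan": [[255, [-0.2, -0.1, 0], 0], [255, [-0.5, -0.2, 0], 0], [255, [-0.7, -0.25, 0], 0], [255, [-0.7, -0.25, 0], 0], [255, [-0.7, -0.25, 0], 0], [255, [-0.7, -0.25, 0], 0], [255, [-0.7, -0.25, 0], 0], [255, [-0.7, -0.25, 0], 0], [255, [-0.7, -0.25, 0], 0], [255, [-0.7, -0.25, 0], 0], [255, [-0.7, -0.25, 0], 0], [255, [-0.7, -0.25, 0], 0]]}}

```text
time_s: 37.92
tcp_pos: [0.5854, 0.1108, 0.1791]
eef_rot: [-180.0, 0.0, -90.0]
contact_force: [0.1, -0.2, 0.2]
gripper_width: 0.0295
```

Emit:
{"name": "apply_moves", "arguments": {"plan": [[255, [-0.7, -0.3, 0], 0], [255, [-0.6, -0.3, 0], 0], [255, [-0.5, -0.22, 0], 0], [255, [-0.28, -0.1, 0], 0], [255, [0, 0, 0], 0], [255, [0, 0, 0], 0], [255, [0, 0, 0], 0]]}}

```text
time_s: 38.8
tcp_pos: [0.631, 0.2121, 0.1794]
eef_rot: [-180.0, 0.0, -90.1]
contact_force: [-0.2, -0.1, -0.7]
gripper_width: 0.0296
```

```bash
python3 sq.py;python3 pic.py p21
```

```text
[0.6312 0.2123 0.1794] [0.     0.0001 0.    ]
39.1 [0.6312447  0.21262203 0.17922816]
146 32
250 42
```

View pics/p21.png

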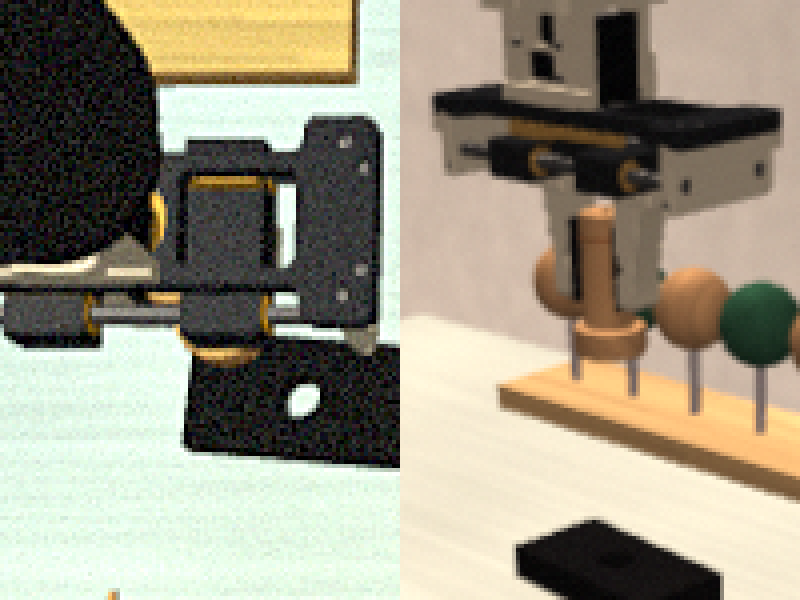

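Lower to TCP z of about 0.050 (0.129 m down, 2.58 units).

Emit:
{"name": "apply_moves", "arguments": {"plan": [[255, [0, 0.01, 0.3], 0], [255, [0, 0, 0.6], 0], [255, [0, 0, 0.6], 0], [255, [0, 0, 0.5], 0], [255, [0, 0, 0.3], 0], [255, [0, 0, 0.15], 0], [255, [0, 0, 0.08], 0], [255, [0, 0, 0.04], 0], [255, [0, 0, 0], 0], [255, [0, 0, 0], 0]]}}

```text
time_s: 40.35
tcp_pos: [0.631, 0.213, 0.0511]
eef_rot: [-180.0, 0.0, -90.0]
contact_force: [-0.8, -0.2, -1.0]
gripper_width: 0.0297
```

```bash
python3 sq.py;python3 pic.py p22
```

```text
[0.6309 0.213  0.0509] [0.     0.     0.0001]
40.65 [0.63078766 0.21285861 0.05066664]
166 51
252 95
```

View pics/p22.png

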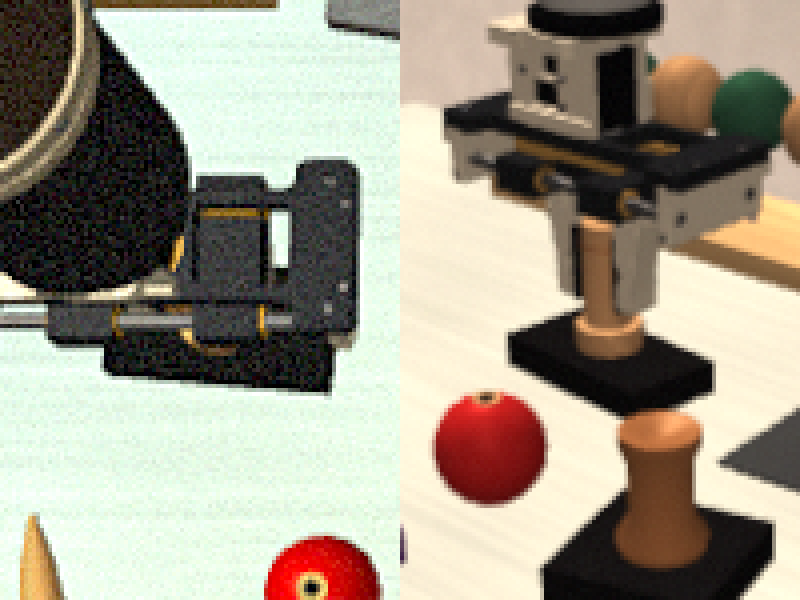

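Emit:
{"name": "apply_moves", "arguments": {"plan": [[255, [0, 0, 0.02], 0], [255, [0, 0, 0.01], 0], [255, [0, 0, 0.01], 0], [255, [0, 0, 0], 0], [255, [0, 0, 0], 0]]}}

```text
time_s: 41.28
tcp_pos: [0.6308, 0.2129, 0.049]
eef_rot: [-180.0, 0.0, -90.0]
contact_force: [-2.8, -0.1, 5.0]
gripper_width: 0.0297
```

Seated (5 N). Releasing and rising.

Emit:
{"name": "apply_moves", "arguments": {"plan": [[200, [0, 0, 0], 0], [150, [0, 0, 0], 0], [100, [0, 0, 0], 0], [50, [0, 0, 0], 0], [0, [0, 0, 0], 0], [0, [0, 0, 0], 0], [0, [0, 0, 0], 0], [0, [0, 0, -0.3], 0], [0, [0, 0, -0.7], 0], [0, [0, 0, -0.9], 0], [0, [0, 0, -0.9], 0], [0, [0, 0, -0.9], 0]]}}

```text
time_s: 42.78
tcp_pos: [0.6307, 0.2127, 0.2366]
eef_rot: [-179.9, 0.0, -90.0]
contact_force: [1.5, -0.2, 0.2]
gripper_width: 0.0878
```

Emit:
{"name": "apply_moves", "arguments": {"plan": [[0, [-0.3, 0.3, 0], 0], [0, [-0.7, 0.6, 0], 0], [0, [-0.7, 0.6, 0], 0], [0, [-0.7, 0.6, 0], 0], [0, [-0.7, 0.6, 0], 0], [0, [-0.7, 0.6, 0], 0], [0, [-0.7, 0.6, 0], 0], [0, [-0.6, 0.5, 0], 0], [0, [-0.3, 0.2, 0], 0], [0, [0, 0, 0], 0], [0, [0, 0, 0], 0]]}}

```text
time_s: 44.15
tcp_pos: [0.4011, 0.4824, 0.2335]
eef_rot: [180.0, -0.0, -90.0]
contact_force: [0.7, -0.5, 0.3]
gripper_width: 0.0877
```

```bash
python3 - <<'E'
from h import *
np.set_printoptions(precision=4,suppress=True)
print(get_state()["tcp_pos"],get_state()["gripper_width"])
c=viewer.capture("top");s=viewer.capture("side")
for n,x in(("t",c),("s",s)): cv2.imwrite(f"pics/f{n}.png",np.clip(x["frame"].astype(float)*1.8,0,255).astype(np.uint8))
A=cv2.resize(np.clip(c["frame"][95:155,185:265].astype(float)*2,0,255).astype(np.uint8),None,fx=5,fy=5,interpolation=0)
B=cv2.resize(np.clip(s["frame"][130:190,270:350].astype(float)*2,0,255).astype(np.uint8),None,fx=5,fy=5,interpolation=0)
C=cv2.resize(np.clip(c["frame"][170:230,270:350].astype(float)*2,0,255).astype(np.uint8),None,fx=5,fy=5,interpolation=0)
D=cv2.resize(np.clip(s["frame"][185:245,280:360].astype(float)*2,0,255).astype(np.uint8),None,fx=5,fy=5,interpolation=0)
cv2.imwrite("pics/f2.png",np.vstack([np.hstack([A,B]),np.hstack([C,D])]))
E
```

```text
[0.4011 0.4824 0.2335] 0.08769792548364744
```

View pics/ft.png

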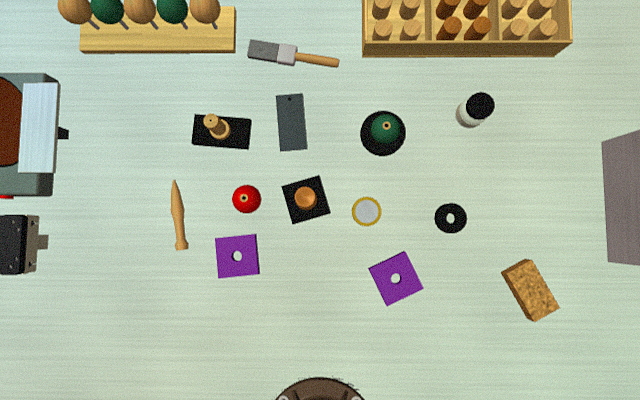

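View pics/f2.png

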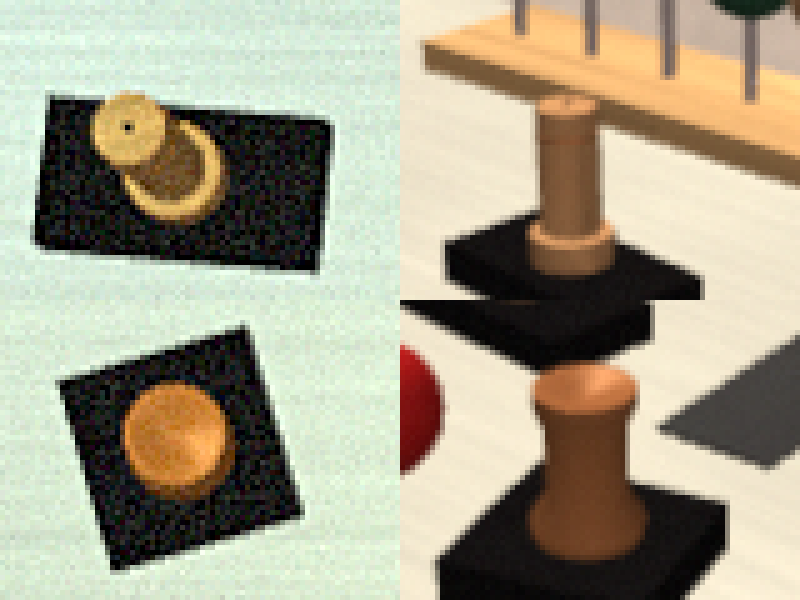

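```bash
python3 - <<'E'
from h import *
np.set_printoptions(precision=4,suppress=True)
c=viewer.capture("top");s=viewer.capture("side")
print("plug",ray(c,(210.2,120),.1),two(c,(210.2,120),s,(303.6,150.6)))
print("sarado",ray(c,(304.6,196.4),.082),two(c,(304.6,196.4),s,(316.6,202.2)))
print(get_state()["qd"])
E
python3 - <<'E'
import sys; sys.path.insert(0,'.')
E
```

```text
plug [0.6315 0.211  0.1   ] [0.632  0.2102 0.1005]
sarado [0.4847 0.0279 0.082 ] [0.4847 0.0279 0.0832]
[ 0.0929  0.0356 -0.0518  0.034  -0.1113 -0.0387]
```

```bash
python3 -c "
from plant import close_job
print(close_job())"
```

```text
the job is handed in; nothing more can be done
None
```

All three parts are on their home pads and the job is handed in at about 44 s of the 112 s allowed; `close_job()` gives no verdict. I parked the plug on the spare ring, moved the ball to the round pad and the sarado to the square pad, then moved the plug on to the oblong pad.

- **Positions:** by my camera measurements the ball is about 1 mm from its pad's centre, the sarado 1–2 mm and the plug 2–3 mm. I measured the ball right after placing it; at the end I only checked by eye that it was still there.
- **Upright and released:** in the last pictures the sarado and plug stand upright and the same way up. The gripper was open and well clear.
- **Bystanders:** the wax tin, scraper and ken look unmoved in the last top picture; I did not measure them.
- **Disagreements:** two readings disagreed by 1–3 mm, all inside the tolerances: the round pad's hole seen from the side versus the top, and the sarado after placing (first automatic reading 2–3 mm off, the two-view one about 1 mm).
- **Grip on the sarado:** the fingers held it at 38.7 mm, on the flare rather than the 32 mm waist, but it stayed upright and did not slip.

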